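# Start the brass wing nut of the gluing press with the key

### The job

Pick up the forked key with the blue grip, set it upright and fully down over the brass wing nut on the gluing press, and only then turn the nut with it, about 60 degrees clockwise seen from above. Let go and leave the key standing upright on the brass nut; leave the black wing nut, the orange spanner and the glue bottle as they are.

Things in the scene. Friction and masses are not known exactly. Their poses are not given: they have to be found in the camera images.
- key: Loose steel wing-nut key with a flat blue grip, standing upright on the table on its fork, 102 mm tall, about 0.28 kg. Origin: centre of its underside; z up, x along slot and grip (either way round is the same). Steel foot 56 mm (x) by 48 mm (y) up to z = 36 mm, then a neck, then the grip from z = 46 to 102 mm. At the start its x is within 45 degrees of the world x.
- key_foot (a point): The same point and axes as the key's origin. The fork's slot runs along x, centred here: 20 mm wide (y), 26 mm deep, open below and at both x ends, its mouth bevelled out to about 28 mm.
- key_grip (a point): Point on the key's axis 80 mm above its underside, in the blue grip, where to take it; the grip is 44 mm long in x and 24 mm thick in y, to be pinched across its 24 mm.
- brass_nut (a joint): Turn of the brass wing nut in rad: 0 at the start (a stop: it turns one way only), growing clockwise seen from above, limit 3.0. Light friction (about 0.06 N m); it stays where it is left and does not change height. The key's slot has about 14 degrees of play before it drives the wings.
- brass_nut_foot (a point): Brass wing nut at one end (either) of the press: the point on its turning axis at the press's top face; z up, x along the wings, turning with the nut. Wings 50 mm long (x), 8 mm thick (y), 20 mm high; hub 13 mm across. The key goes over it with its slot along the wings; fully down, it stands with its jaws on the press's top face and its underside centre at this point.
- press: Gluing press with a white top board, fixed to the table: boards round a stack of thin sheets, 120 mm (x) by 250 mm (y), flat top face 40 mm above the table. Origin: centre of its underside. A wing nut stands on its top 75 mm from the middle at each end (y = +75 and -75 mm), one brass, one black.
- black_nut_foot (a point): Bystander: a black wing nut of the same shape at the other end of the press, same axes; must stay unturned.
- black_nut (a joint): Turn of the black wing nut in rad, 0 at the start; must stay.
- round_spanner: Bystander: loose spanner with an orange grip of the same size and a solid round foot 48 mm across, 102 mm tall, standing on the table. Origin: centre of its underside.
- glue: Bystander: loose amber glue bottle, 48 mm across, 95 mm tall, standing on the table. Origin: centre of its underside.
There are look-alikes about, which are no part of the job. Of the things that look like the key, take the one that is farthest from the robot's base at the start.

How it is judged:
By the outcome, as a careful person would: the job done as asked, in the order asked, and still so for the second after the job is handed in, with the robot touching nothing.
It also fails if it takes over 45 s, if anything falls off the work surface, if the arm or the gripper's body presses on something with over 40 N, if the wrist force passes 120 N, or if a joint passes its speed limit or range.

### The arm

A 6-joint arm with a two-finger parallel gripper is mounted at the origin on the work surface. World frame = base frame: x ahead of the robot, y to its left, z up, the work surface at z = 0. Lengths are in m, angles in rad, forces in N, time in s.
With the tool pointing down it reaches from about 0.35 to 0.975 m from the base axis. Payload 7.1 kg.
Tool frame: the origin (TCP) lies between the finger pads; the fingertips stand ctrl.tip_extent ahead of it and the grasp point (between the pads) lies 8 mm behind it (ctrl.tip_extent is the distance from the TCP to the fingertips, in m); z points along the fingers, y is the line along which they close (so a half turn about z gives the same grasp; the last joint's range is limited). The gripper opens to 88 mm and grips with 3 to 60 N. Pads are 20 mm wide; open, the fingers measure 115 mm over their backs; the gripper's body (75 mm by 178 mm) begins 61 mm behind the grasp point.
Start: joints at [1.229, 0.423, 1.63, -0, 1.089, -0.019], TCP at [0.198, 0.593, 0.234] pointing down, gripper open.
Joint ranges: [-3, 3], [-0.9, 2.11], [0.09, 2.58], [-1.31, 4.45], [0.11, 2.69], [-2.54, 2.54]. Speed limits (rad/s): [2.39, 2.39, 3.01, 3.14, 3.14, 3.14].

### API

Orientations are given as a rotation vector (axis times angle).
In Python, from cell import telemetry, imaging, hand_in, ctrl gives the robot as it stands.
- The arm moves only by the tool play_rows, never from a script. Its argument "rows" is a list of rows, each an object with "linear": the shift along the tool's x, y, z each as a share of 0.04 m, from -1 to 1, a list of three; "turn": the turn, a rotation vector about the tool's x, y, z each as a share of 4 degrees, from -1 to 1, a list of three; "gripper": the opening, from -1 (shut) to 1 (fully open), so that 0 is half open. In form: [{"linear": [tx, ty, tz], "turn": [ax, ay, az], "gripper": gripper}, ...]. A call has 1 to 20 rows; each row shifts and turns the commanded pose from where the row before left it, along the tool's axes as they then stand; what a row does not reach is not made up. A row lasts 1/12 s, in which the tool goes at most 41.7 mm and 7.16 degrees, less where a joint would pass 70% of its speed; a pose out of reach is approached as far as the arm can. A call with a number of a shift or a turn outside -1 to 1 is refused whole. A call with a gripper value outside its range is refused whole. The fingers move at their own pace and stop on an object; "squeeze" is the grip in N (left out, the last holds). Time passes only in rows, so rows that do not move let the fingers close. It gives the time, the measured TCP pose, the force, the opening and the grip force at its end, in the units of the state.
- telemetry.get_obs(): the state, without advancing time (a new reading comes with each control period).
- imaging.capture(name): name is "side" or "top" or "wrist"; returns a dict with "img" (420x560x3 uint8, blue, green, red), "vfov" (degrees; the focal length in pixels is half the picture's height over the tangent of half this angle, whatever the lens; pixels are square), "cx", "cy" (the principal point, pixels), "k1" (the pictures are not rectified: a ray, as slopes to the right and down, at radius r is drawn at 1 + k1 r^2 times it, then the intrinsics apply), "camera_from_world" (4x4, takes a point from world to camera coordinates). Camera axes: x right, y up, looking along -z (the intrinsics and any distortion apply to the point x, -y, -z); pixel columns grow to the right and rows downward; lengths in m; the calibration is good to about 2 mm. A picture is of the moment at which its call begins. There is no depth.
- hand_in(): hands the job in; it is judged then, once.
The state is a dict: "time": time; "joint_positions": joint angles; "qvel": joint speeds; "tau": joint torques, N m; "position": TCP position; "ee_rot": TCP orientation; "wrist_force": force on the tool from outside, world axes, zero at the start; "moment": the same for the moment, N m; "finger_gap": finger opening in m; "grasp_force": force on a finger pad.
Only numpy, scipy, OpenCV 4.12 (cv2) and the standard library are available. Lean on these libraries where they do the work, as an engineer would, in place of code of your own. Each camera call takes 0.05 s, during which the arm holds its last target. There are 200 camera calls.

## Working session

There is one attempt and no reset: what is moved stays moved. The work goes in short steps, Python scripts to look and compute and a tool call to move; the robot and the scene stay as the last step left them, time stands still between calls to the robot, and variables do not carry over. Pictures are saved under pics/ and viewed, at most 10 in all, crops included, and the job is handed in when it is done.

Besides the shell and the picture viewer there is one more tool, called after "Request:" by a JSON object that holds its "fn" and its "kwargs", one argument or row to a line. play_rows: Moves the arm, as the interface text tells. Shift numbers are shares of 0.04 m and turn numbers shares of 4 degrees, none past 1 either way. Its arguments: {"type":"object","properties":{"rows":{"type":"array"},"squeeze":{"type":"number"}},"required":["rows"]}

```bash
ls; mkdir -p pics
python3 - <<'E'
from cell import telemetry, imaging, ctrl
import cv2,numpy as np,pickle
o=telemetry.get_obs(); print({k:np.round(v,3) for k,v in o.items()}, ctrl.tip_extent)
d={}
for n in("side","top"):
    c=imaging.capture(n); d[n]=c; cv2.imwrite(f"pics/{n}0.png",c["img"])
    print(n,c["vfov"],c["cx"],c["cy"],c["k1"],np.round(c["camera_from_world"],3).tolist())
pickle.dump(d,open("c0.pkl","wb"))
E
```

```text
pics
{'time': np.float64(0.0), 'joint_positions': array([ 1.229,  0.424,  1.631,  0.   ,  1.089, -0.019]), 'qvel': array([-0.001, -0.001, -0.002,  0.001,  0.001,  0.   ]), 'tau': array([-1.0000e-03, -5.4463e+01, -2.7366e+01,  6.4000e-02,  2.3000e-02,
       -0.0000e+00]), 'position': array([0.198, 0.592, 0.233]), 'ee_rot': array([-5.05e-01, -3.10e+00,  2.00e-03]), 'wrist_force': array([-0.293,  0.052,  0.235]), 'moment': array([ 0.04 , -0.018,  0.078]), 'grasp_force': np.float64(0.0), 'finger_gap': np.float64(0.088)} 0.011
side 43.94709407340276 288.4497162022212 212.58992682053207 0.029913388899654437 [[0.983, -0.183, 0.005, -0.432], [0.091, 0.514, 0.853, -0.078], [-0.158, -0.838, 0.522, -1.156], [0.0, 0.0, 0.0, 1.0]]
top 55.13725940887614 276.90841428817015 209.2463988653571 -0.10792997074251688 [[0.024, -1.0, 0.011, -0.069], [0.996, 0.025, 0.09, -0.459], [-0.09, 0.008, 0.996, -1.156], [0.0, 0.0, 0.0, 1.0]]
```

View pics/top0.png

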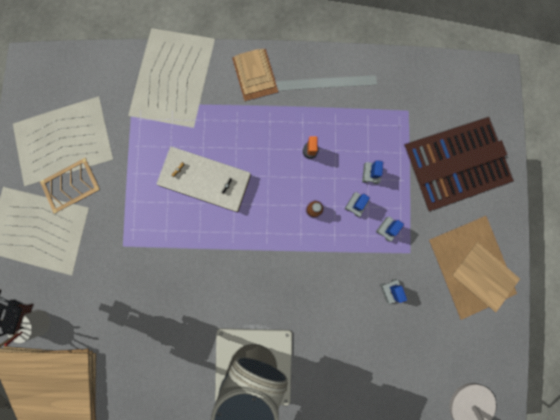

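View pics/side0.png

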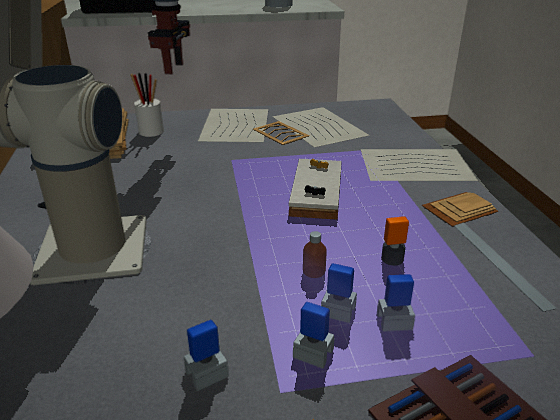

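Top view: look-alikes with a blue grip are at (374,171), (358,204), (391,229) and (395,292). The orange spanner is at (312,146), the glue at (315,209), the brass nut at (180,170) and the black nut at (229,186). Next I measure the distances to the base.

```bash
cat > h.py <<'E'
import numpy as np,cv2
from scipy.spatial.transform import Rotation as R
def K(c):
    f=c["img"].shape[0]/2/np.tan(np.radians(c["vfov"]/2)); return np.array([[f,0,c["cx"]],[0,f,c["cy"]],[0,0,1.]])
def ray(c,p):
    s=cv2.undistortPoints(np.array(p,float).reshape(-1,1,2),K(c),np.array([c["k1"],0,0,0.])).reshape(-1,2)
    M=c["camera_from_world"]; d=np.c_[s[:,0],-s[:,1],-np.ones(len(s))]@M[:3,:3]
    return -M[:3,:3].T@M[:3,3], d
def onz(c,p,z):
    o,d=ray(c,p); return o+d*((z-o[2])/d[:,2])[:,None]
def proj(c,P):
    M=c["camera_from_world"]; q=np.atleast_2d(P)@M[:3,:3].T+M[:3,3]
    s=np.c_[q[:,0]/-q[:,2],-q[:,1]/-q[:,2]]; r2=(s**2).sum(1,keepdims=True); s=s*(1+c["k1"]*r2)
    k=K(c); return s*k[0,0]+k[:2,2]
def tri(c1,p1,c2,p2):
    o1,d1=ray(c1,p1);o2,d2=ray(c2,p2);d1,d2=d1[0],d2[0]
    t=np.linalg.lstsq(np.c_[d1,-d2],o2-o1,rcond=None)[0]; a,b=o1+t[0]*d1,o2+t[1]*d2
    return (a+b)/2,np.linalg.norm(a-b)
def mask(img,kind):
    h=cv2.cvtColor(img,cv2.COLOR_BGR2HSV); H,S,V=h[...,0].astype(int),h[...,1],h[...,2]
    if kind=="blue": m=(H>103)&(H<122)&(S>150)&(V>50)
    if kind=="brass": m=(H>8)&(H<28)&(S>110)
    if kind=="dark": m=V<50
    if kind=="white": m=(S<70)&(V>130)
    return m.astype(np.uint8)
def blobs(m,amin=20):
    n,l,s,c=cv2.connectedComponentsWithStats(m); return [(c[i],s[i],l==i) for i in range(1,n) if s[i,4]>=amin]
E
python3 - <<'E'
import pickle; from h import *
d=pickle.load(open("c0.pkl","rb")); T,S=d["top"],d["side"]
B={n:[(b[0],b[1][4]) for b in blobs(mask(d[n]["img"],"blue"),60)] for n in d}
for q,a in B["top"]:
    for p,a2 in B["side"]:
        P,e=tri(T,q,S,p)
        if e<.012: print(np.round(q),a,np.round(p),a2,np.round(P,3),"e",round(e,4),"r",round(np.hypot(*P[:2]),3))
for n in ("top",):
  for k in("brass","dark"):
    for b in blobs(mask(d[n]["img"][150:215,150:260],k),12):
        c=b[0]+[150,150]; print(k,np.round(c,1),b[1][4],np.round(onz(T,c,.055),3))
# press corners top
m=mask(T["img"],"white");m[:140]=0;m[220:]=0;m[:,:150]=0;m[:,260:]=0
cn=max(cv2.findContours(m,0,2)[0],key=cv2.contourArea); r=cv2.boxPoints(cv2.minAreaRect(cn))
w=onz(T,r,.04);print(np.round(r),np.round(w,3).tolist(),np.linalg.norm(np.diff(w,axis=0),axis=1),w.mean(0))
print(np.round(proj(S,[[.45,0,0]])))
c=cv2.resize(T["img"][130:320,280:430],None,fx=3,fy=3,interpolation=2)
e=cv2.resize(T["img"][140:220,150:260],None,fx=3.4,fy=3.4,interpolation=2)
o=np.zeros((570,800,3),np.uint8);o[:c.shape[0],:450]=c;o[:272,450:450+min(350,e.shape[1])]=e[:, :350];cv2.imwrite("pics/crop.png",o)
E
```

```text
[377. 169.] 142 [399. 290.] 795 [ 0.576 -0.339  0.074] e 0.0026 r 0.669
[361. 202.] 125 [340. 280.] 742 [ 0.48  -0.294  0.074] e 0.0025 r 0.563
[394. 228.] 143 [314. 321.] 903 [ 0.411 -0.39   0.074] e 0.002 r 0.566
[398. 293.] 166 [203. 340.] 1000 [ 0.228 -0.402  0.075] e 0.0009 r 0.462
brass [174.4 173. ] 13 [[0.555 0.24  0.055]]
[[150. 140.]
 [259. 140.]
 [259. 219.]
 [150. 219.]] [[0.655, 0.322, 0.04], [0.661, -0.001, 0.04], [0.429, -0.007, 0.04], [0.421, 0.308, 0.04]] [0.32271303 0.23200326 0.31586684] [0.54141334 0.15558117 0.04      ]
[[293. 228.]]
```

View pics/crop.png

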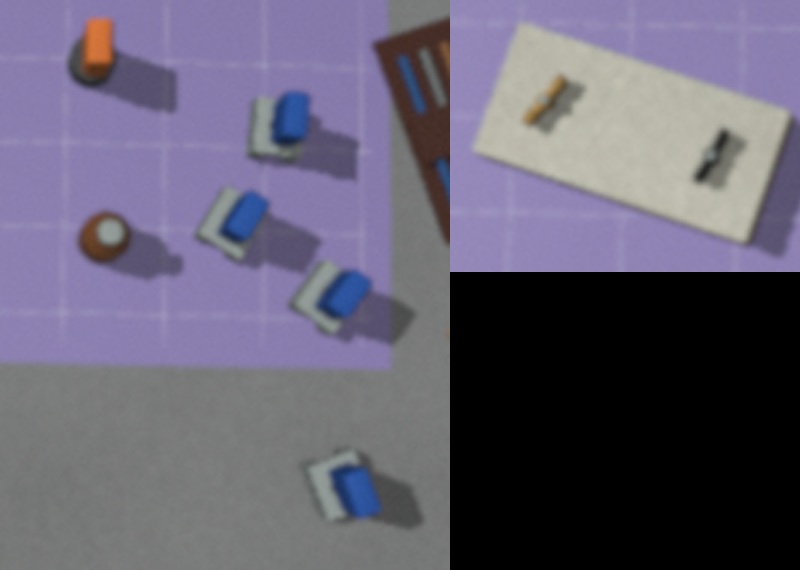

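I choose (374,171): it is the farthest, with r = 0.669 m against 0.566, 0.563 and 0.462. The crop shows it clear of the others, with its grip running about 10° from world x. The brass nut at (179,170) has its wings at about -41°. On the way I'll look at the nut from above.

Request:
{"fn": "play_rows", "kwargs": {
  "rows": [
    {"linear": [-0.72, -0.356, 0], "turn": [0, 0, 0], "gripper": 1},
    {"linear": [-0.72, -0.356, 0], "turn": [0, 0, 0], "gripper": 1},
    {"linear": [-0.72, -0.356, 0], "turn": [0, 0, 0], "gripper": 1},
    {"linear": [-0.72, -0.356, 0], "turn": [0, 0, 0], "gripper": 1},
    {"linear": [-0.72, -0.356, 0], "turn": [0, 0, 0], "gripper": 1},
    {"linear": [-0.72, -0.356, 0], "turn": [0, 0, 0], "gripper": 1},
    {"linear": [-0.72, -0.356, 0], "turn": [0, 0, 0], "gripper": 1},
    {"linear": [-0.72, -0.356, 0], "turn": [0, 0, 0], "gripper": 1},
    {"linear": [-0.72, -0.356, 0], "turn": [0, 0, 0], "gripper": 1},
    {"linear": [-0.72, -0.356, 0], "turn": [0, 0, 0], "gripper": 1},
    {"linear": [-0.72, -0.356, 0], "turn": [0, 0, 0], "gripper": 1},
    {"linear": [-0.72, -0.356, 0], "turn": [0, 0, 0], "gripper": 1},
    {"linear": [-0.72, -0.356, 0], "turn": [0, 0, 0], "gripper": 1},
    {"linear": [-0.72, -0.356, 0], "turn": [0, 0, 0], "gripper": 1},
    {"linear": [-0.72, -0.356, 0], "turn": [0, 0, 0], "gripper": 1},
    {"linear": [-0.72, -0.356, 0], "turn": [0, 0, 0], "gripper": 1},
    {"linear": [0, 0, 0], "turn": [0, 0, 0], "gripper": 1},
    {"linear": [0, 0, 0], "turn": [0, 0, 0], "gripper": 1}
  ],
  "squeeze": 40
}}

```text
time: 1.6
position: [0.5636, 0.2292, 0.2331]
ee_rot: [-0.509, -3.099, 0.0]
wrist_force: [-0.5, 0.2, 0.1]
finger_gap: 0.0878
grasp_force: 0.0
```

```bash
cat >> h.py <<'E'
def delta(o,xyz,yaw_y=None):
    """tool-frame total shares to reach xyz (units of .04) and tool-y heading (units of 4 deg), tool levelled"""
    r=R.from_rotvec(o["ee_rot"]); t=r.inv().apply(np.array(xyz)-o["position"])/.04
    y=r.apply([0,1,0]); cur=np.degrees(np.arctan2(y[1],y[0])); yy=np.radians(cur if yaw_y is None else yaw_y)
    Y=np.array([np.cos(yy),np.sin(yy),0]); Z=np.array([0,0,-1.]); G=R.from_matrix(np.c_[np.cross(Y,Z),Y,Z])
    return np.round(t,2),np.round(np.degrees((r.inv()*G).as_rotvec())/4,2),round(cur,1)
E
python3 - <<'E'
from cell import telemetry, imaging
from h import *; import pickle
o=telemetry.get_obs(); print(o["time"],np.round(o["position"],4),delta(o,[.56,.23,.233],71.4))
c=imaging.capture("wrist"); pickle.dump(c,open("w1.pkl","wb")); cv2.imwrite("pics/w1.png",c["img"])
M=c["camera_from_world"];print(-M[:3,:3].T@M[:3,3],c["vfov"],c["k1"])
E
```

```text
1.6 [0.5636 0.2292 0.2331] (array([ 0.09, -0.01,  0.  ]), array([-0.01, -0.01, -0.02]), np.float64(71.3))
[0.50051215 0.25127635 0.38445256] 71.17402242747124 -0.024276427767604025
```

View pics/w1.png

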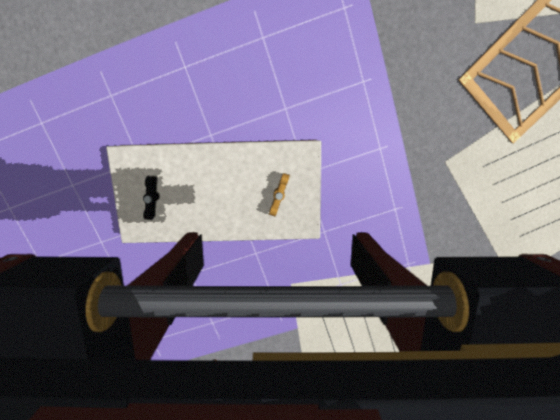

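The wrist view shows the brass nut at (280,195), its wings running from (286,175) to (273,214), and the black nut at (150,198). The press corners are (108,147), (321,141), (320,238) and (122,242).

Run:
```python
import pickle; from h import *
from cell import telemetry
c=pickle.load(open("w1.pkl","rb")); im=c["img"]
cr=np.zeros(im.shape[:2],np.uint8); cr[160:230,255:305]=1
b=max(blobs(mask(im,"brass")*cr,20),key=lambda b:b[1][4]); print(b[0],b[1])
ys,xs=np.nonzero(b[2]); w=onz(c,np.c_[xs,ys],.058)[:,:2]
r=cv2.minAreaRect(w.astype(np.float32)*1000); bp=cv2.boxPoints(r); u,s,v=np.linalg.svd(w-w.mean(0),full_matrices=False)
print("brass rect",r,"mean",w.mean(0),"ang",np.degrees(np.arctan2(v[0,1],v[0,0])))
P=onz(c,[(108,147),(321,141),(320,238),(122,242)],.04)[:,:2];print(P.round(3).tolist(),np.linalg.norm(P-np.roll(P,1,0),axis=1))
ey=(P[1]-P[0])+(P[2]-P[3]);ey/=np.linalg.norm(ey);mid=P.mean(0); print("press mid",mid,"nut expected",mid+.075*ey, "black",mid-.075*ey)
d=pickle.load(open("c0.pkl","rb"));print("top view ends",onz(d["top"],[(183.8,163.5),(172.9,175.9)],.055).round(3).tolist())
o=telemetry.get_obs(); print(delta(o,[.576,-.30,.235],80))
```

```text
[281.92763158 184.23026316] [274 174  15  24 152]
brass rect ((556.3302001953125, 237.20899963378906), (11.330322265625, 27.612323760986328), 57.241214752197266) mean [0.55553923 0.23869856] ang -41.37738290365831
[[0.452, 0.061], [0.525, 0.296], [0.638, 0.262], [0.564, 0.024]] [0.11730463 0.24678932 0.11793362 0.24864655]
press mid [0.54486473 0.16067939] nut expected [0.56708577 0.23231196] black [0.52264368 0.08904682]
top view ends [[0.583, 0.214, 0.055], [0.546, 0.244, 0.055]]
(array([ -4.54, -12.45,  -0.04]), array([-0.01, -0.02, -2.15]), np.float64(71.4))
```

Request:
{"fn": "play_rows", "kwargs": {
  "rows": [
    {"linear": [-0.26, -0.82, 0], "turn": [0, 0, 0], "gripper": 1},
    {"linear": [-0.26, -0.82, 0], "turn": [0, 0, 0], "gripper": 1},
    {"linear": [-0.26, -0.82, 0], "turn": [0, 0, 0], "gripper": 1},
    {"linear": [-0.26, -0.82, 0], "turn": [0, 0, 0], "gripper": 1},
    {"linear": [-0.26, -0.82, 0], "turn": [0, 0, 0], "gripper": 1},
    {"linear": [-0.26, -0.82, 0], "turn": [0, 0, 0], "gripper": 1},
    {"linear": [-0.26, -0.82, 0], "turn": [0, 0, 0], "gripper": 1},
    {"linear": [-0.26, -0.82, 0], "turn": [0, 0, 0], "gripper": 1},
    {"linear": [-0.26, -0.82, 0], "turn": [0, 0, 0], "gripper": 1},
    {"linear": [-0.26, -0.82, 0], "turn": [0, 0, 0], "gripper": 1},
    {"linear": [-0.26, -0.82, 0], "turn": [0, 0, 0], "gripper": 1},
    {"linear": [-0.26, -0.82, 0], "turn": [0, 0, 0], "gripper": 1},
    {"linear": [-0.26, -0.82, 0], "turn": [0, 0, 0], "gripper": 1},
    {"linear": [-0.26, -0.82, 0], "turn": [0, 0, 0], "gripper": 1},
    {"linear": [-0.26, -0.82, 0], "turn": [0, 0, 0], "gripper": 1},
    {"linear": [-0.26, -0.82, 0], "turn": [0, 0, 0], "gripper": 1},
    {"linear": [0, 0, 0], "turn": [0, 0, -0.72], "gripper": 1},
    {"linear": [0, 0, 0], "turn": [0, 0, -0.72], "gripper": 1},
    {"linear": [0, 0, 0], "turn": [0, 0, -0.72], "gripper": 1},
    {"linear": [0, 0, 0], "turn": [0, 0, 0], "gripper": 1}
  ]
}}

```text
time: 3.32
position: [0.5543, -0.3186, 0.2334]
ee_rot: [-0.265, -3.13, -0.001]
wrist_force: [-0.1, 0.5, -0.3]
finger_gap: 0.088
grasp_force: 0.0
```

Run:
```python
from cell import telemetry, imaging
from h import *; import pickle
o=telemetry.get_obs(); print(o["time"],np.round(o["position"],4),np.round(o["joint_positions"],2),delta(o,[.576,-.339,.233],80))
c=imaging.capture("wrist"); pickle.dump(c,open("w2.pkl","wb"))
im=c["img"].copy()
for b in blobs(mask(im,"blue"),100): print(b[0].round(1),b[1])
c1=pickle.load(open("w1.pkl","rb"))["img"][160:230,245:315]
im2=np.zeros((420,800,3),np.uint8); im2[:,:560]=im; im2[:238,560:798]=cv2.resize(c1,(238,238),interpolation=2); cv2.imwrite("pics/w2.png",im2)
```

```text
3.3167 [ 0.5543 -0.3186  0.2334] [-0.54  0.44  1.6   0.    1.1  -1.94] (array([-0.62, -0.41,  0.01]), array([ 0.01, -0.01,  0.08]), np.float64(80.3))
[179.7  64.7] [ 155   34   50   60 1983]
[290.2 121.4] [ 273   97   36   50 1111]
[121.  189.5] [105 169  32  41 325]
[261.8 220.2] [ 249  196   25   49 1072]
[ 65.5 223.2] [ 50 205  32  38 328]
```

View pics/w2.png

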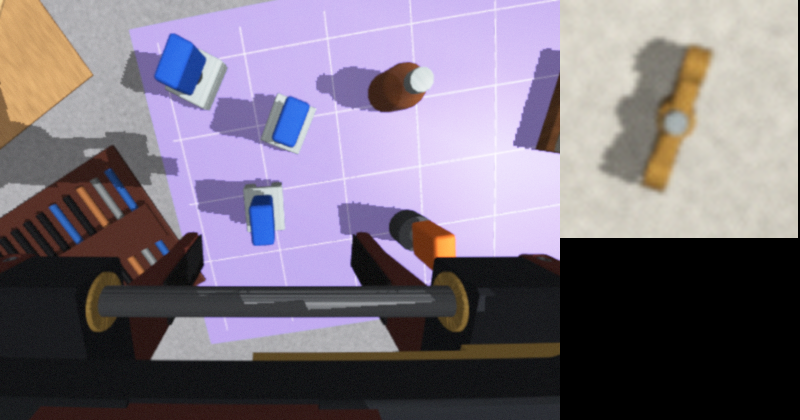

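The wrist view shows the target key's grip at (262,220) with its brighter top face in the lower part of the blob. The inset shows the nut wings from about (286.2,174.7) to (273.2,215.3), with the hub stud at (279.1,195.9).

Run:
```python
import pickle; from h import *
c=pickle.load(open("w2.pkl","rb")); im=c["img"]
hsv=cv2.cvtColor(im,cv2.COLOR_BGR2HSV)
b=[b for b in blobs(mask(im,"blue"),500) if abs(b[0][0]-262)<5][0]
V=hsv[...,2]; print("V by row",[(y,int(np.median(V[y][b[2][y]]))) for y in range(197,245,3)])
t,_=cv2.threshold(V[b[2]].reshape(-1,1),0,255,cv2.THRESH_OTSU); print("otsu",t)
m=(b[2]&(V>t)).astype(np.uint8); m=max(blobs(m,50),key=lambda b:b[1][4])[2]
for nm,mm in(("top",m),("all",b[2])):
    ys,xs=np.nonzero(mm); w=onz(c,np.c_[xs,ys],.102)[:,:2]
    r=cv2.minAreaRect(w.astype(np.float32)*1000); u,s,v=np.linalg.svd(w-w.mean(0),full_matrices=False)
    print(nm,r,cv2.boxPoints(r).round(0).tolist(),w.mean(0).round(4),np.degrees(np.arctan2(v[0,1],v[0,0])))
c=pickle.load(open("w1.pkl","rb")); e=onz(c,[(286.2,174.7),(273.2,215.3)],.058)[:,:2]; h=onz(c,[(279.1,195.9)],.063)
v=e[1]-e[0]; print("nut",e.mean(0),np.linalg.norm(v),np.degrees(np.arctan2(v[1],v[0])),"hub",h)
m=((cv2.cvtColor(c["img"],cv2.COLOR_BGR2HSV)[...,1]>90)).astype(np.uint8); cr=np.zeros_like(m);cr[165:225,260:300]=1
bb=max(blobs(m*cr,20),key=lambda b:b[1][4]); ys,xs=np.nonzero(bb[2]); w=onz(c,np.c_[xs,ys],.055)[:,:2]; print(bb[1],cv2.minAreaRect(w.astype(np.float32)*1000))
```

```text
V by row [(197, 92), (200, 93), (203, 95), (206, 182), (209, 225), (212, 227), (215, 228), (218, 227), (221, 227), (224, 228), (227, 229), (230, 228), (233, 229), (236, 229), (239, 229), (242, 230)]
otsu 166.0
top ((575.4187622070312, -336.1816711425781), (22.427709579467773, 41.270023345947266), 83.87161254882812) [[554.0, -345.0], [595.0, -350.0], [597.0, -327.0], [556.0, -323.0]] [ 0.5749 -0.3362] -7.685457771969819
all ((570.4884643554688, -336.142333984375), (23.437891006469727, 51.18936538696289), 84.4079818725586) [[544.0, -345.0], [595.0, -350.0], [597.0, -327.0], [546.0, -322.0]] [ 0.5704 -0.3359] -8.297708342109463
nut [0.5667923  0.23217581] 0.0493209020702274 -35.892569932138905 hub [[0.56619926 0.23175178 0.063     ]]
[269 174  20  42 289] ((566.481689453125, 231.2303466796875), (12.483816146850586, 50.32672119140625), 58.244422912597656)
```

Checks hold: the top face measures 22×41 mm (24×44 less the mask edge), and the nut's wing span is 49 mm, centred within 1 mm of the position expected from the press. The key is at (0.5755,-0.3365) with yaw -7°, the nut at (0.5665,0.232) with yaw about -36°. I'll align and descend to TCP z 0.072.

Request:
{"fn": "play_rows", "kwargs": {
  "rows": [
    {"linear": [-0.3, -0.176, 0], "turn": [0, 0, 0], "gripper": 1},
    {"linear": [-0.3, -0.176, 0], "turn": [0, 0, 0], "gripper": 1},
    {"linear": [0, 0, 0], "turn": [0, 0, -0.68], "gripper": 1},
    {"linear": [0, 0, 0.7], "turn": [0, 0, 0], "gripper": 1},
    {"linear": [0, 0, 0.7], "turn": [0, 0, 0], "gripper": 1},
    {"linear": [0, 0, 0.6], "turn": [0, 0, 0], "gripper": 1},
    {"linear": [0, 0, 0.5], "turn": [0, 0, 0], "gripper": 1},
    {"linear": [0, 0, 0.5], "turn": [0, 0, 0], "gripper": 1},
    {"linear": [0, 0, 0.5], "turn": [0, 0, 0], "gripper": 1},
    {"linear": [0, 0, 0.5], "turn": [0, 0, 0], "gripper": 1},
    {"linear": [0, 0, 0], "turn": [0, 0, 0], "gripper": 1},
    {"linear": [0, 0, 0], "turn": [0, 0, 0], "gripper": 1}
  ]
}}

```text
time: 4.37
position: [0.5751, -0.3367, 0.0729]
ee_rot: [-0.195, -3.133, -0.002]
wrist_force: [0.2, 0.6, 0.5]
finger_gap: 0.0877
grasp_force: 0.0
```

Run:
```python
from cell import telemetry
from h import *
o=telemetry.get_obs(); print(np.round(o["position"],4),delta(o,[.5755,-.3365,.072],83))
```

```text
[ 0.5751 -0.3367  0.0729] (array([-0.01,  0.01,  0.02]), array([ 0.02, -0.03, -0.03]), np.float64(82.9))
```

Request:
{"fn": "play_rows", "kwargs": {
  "rows": [
    {"linear": [0, 0, 0], "turn": [0, 0, 0], "gripper": -1},
    {"linear": [0, 0, 0], "turn": [0, 0, 0], "gripper": -1},
    {"linear": [0, 0, 0], "turn": [0, 0, 0], "gripper": -1},
    {"linear": [0, 0, 0], "turn": [0, 0, 0], "gripper": -1},
    {"linear": [0, 0, 0], "turn": [0, 0, 0], "gripper": -1},
    {"linear": [0, 0, 0], "turn": [0, 0, 0], "gripper": -1},
    {"linear": [0, 0, 0], "turn": [0, 0, 0], "gripper": -1},
    {"linear": [0, 0, 0], "turn": [0, 0, 0], "gripper": -1},
    {"linear": [0, 0, 0], "turn": [0, 0, 0], "gripper": -1},
    {"linear": [0, 0, 0], "turn": [0, 0, 0], "gripper": -1},
    {"linear": [0, 0, 0], "turn": [0, 0, 0], "gripper": -1},
    {"linear": [0, 0, 0], "turn": [0, 0, 0], "gripper": -1}
  ],
  "squeeze": 40
}}

```text
time: 5.37
position: [0.5755, -0.338, 0.0736]
ee_rot: [-0.196, -3.135, -0.0]
wrist_force: [0.1, -0.3, 0.8]
finger_gap: 0.0239
grasp_force: 39.8
```

Request:
{"fn": "play_rows", "kwargs": {
  "rows": [
    {"linear": [0, 0, -0.2], "turn": [0, 0, 0], "gripper": -1},
    {"linear": [0, 0, -0.5], "turn": [0, 0, 0], "gripper": -1},
    {"linear": [0, 0, -0.6], "turn": [0, 0, 0], "gripper": -1},
    {"linear": [0, 0, -0.6], "turn": [0, 0, 0], "gripper": -1},
    {"linear": [0, 0, -0.6], "turn": [0, 0, 0], "gripper": -1},
    {"linear": [0, 0, -0.6], "turn": [0, 0, 0], "gripper": -1},
    {"linear": [0, 0, -0.5], "turn": [0, 0, 0], "gripper": -1},
    {"linear": [0, 0, -0.4], "turn": [0, 0, 0], "gripper": -1},
    {"linear": [0, 0, 0], "turn": [0, 0, 0], "gripper": -1}
  ]
}}

```text
time: 6.12
position: [0.577, -0.3389, 0.2378]
ee_rot: [0.195, 3.13, -0.004]
wrist_force: [0.0, -0.4, -2.6]
finger_gap: 0.0239
grasp_force: 39.8
```

Run:
```python
from cell import telemetry,imaging
from h import *;import pickle
o=telemetry.get_obs(); print(np.round(o["position"],4),o["finger_gap"],o["grasp_force"],delta(o,[.5665,.2315,.233],54))
S=imaging.capture("side"); pickle.dump(S,open("s3.pkl","wb")); p=o["position"]; uv=proj(S,[p,p-[0,0,.07]]);print(uv)
c=imaging.capture("wrist"); im=np.zeros((420,800,3),np.uint8); im[:,:400]=c["img"][:,80:480]
x,y=np.clip(uv[1].astype(int),[70,70],[490,350]); im[:400,400:]=cv2.resize(S["img"][y-70:y+70,x-70:x+70],(400,400)); cv2.imwrite("pics/g.png",im)
```

```text
[ 0.577  -0.3389  0.2378] 0.02390989516961555 39.76535618305206 (array([ 2.03, 14.12,  0.08]), array([-0.02,  0.08,  7.22]), np.float64(82.9))
[[411.84186699 210.49224286]
 [406.48523419 246.10825698]]
```

View pics/g.png

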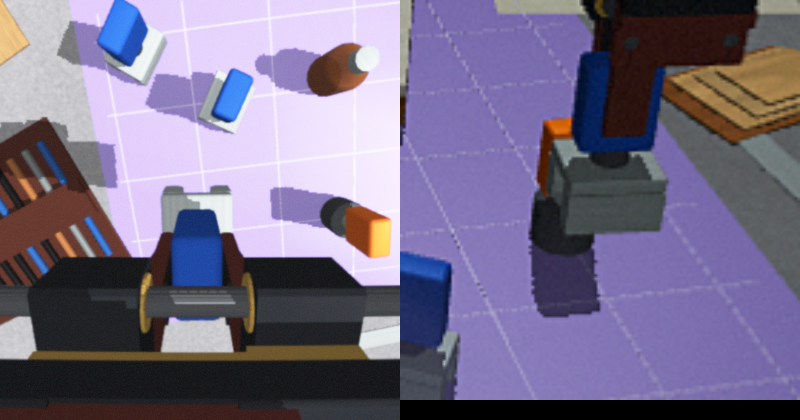

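Grasp is good: the key hangs upright, square in the pads, gap 23.9 mm. Now to the nut.

Request:
{"fn": "play_rows", "kwargs": {
  "rows": [
    {"linear": [0.05, 0.36, 0], "turn": [0, 0, 0], "gripper": -1},
    {"linear": [0.12, 0.8, 0], "turn": [0, 0, 0], "gripper": -1},
    {"linear": [0.12, 0.8, 0], "turn": [0, 0, 0], "gripper": -1},
    {"linear": [0.12, 0.8, 0], "turn": [0, 0, 0], "gripper": -1},
    {"linear": [0.12, 0.8, 0], "turn": [0, 0, 0], "gripper": -1},
    {"linear": [0.12, 0.8, 0], "turn": [0, 0, 0], "gripper": -1},
    {"linear": [0.12, 0.8, 0], "turn": [0, 0, 0], "gripper": -1},
    {"linear": [0.12, 0.8, 0], "turn": [0, 0, 0], "gripper": -1},
    {"linear": [0.12, 0.8, 0], "turn": [0, 0, 0], "gripper": -1},
    {"linear": [0.12, 0.8, 0], "turn": [0, 0, 0], "gripper": -1},
    {"linear": [0.12, 0.8, 0], "turn": [0, 0, 0], "gripper": -1},
    {"linear": [0.12, 0.8, 0], "turn": [0, 0, 0], "gripper": -1},
    {"linear": [0.12, 0.8, 0], "turn": [0, 0, 0], "gripper": -1},
    {"linear": [0.12, 0.8, 0], "turn": [0, 0, 0], "gripper": -1},
    {"linear": [0.12, 0.8, 0], "turn": [0, 0, 0], "gripper": -1},
    {"linear": [0.12, 0.8, 0], "turn": [0, 0, 0], "gripper": -1},
    {"linear": [0.12, 0.8, 0], "turn": [0, 0, 0], "gripper": -1},
    {"linear": [0.12, 0.8, 0], "turn": [0, 0, 0], "gripper": -1},
    {"linear": [0.05, 0.3, 0], "turn": [0, 0, 0], "gripper": -1}
  ]
}}

```text
time: 7.8
position: [0.5596, 0.2425, 0.2319]
ee_rot: [-0.191, -3.133, -0.0]
wrist_force: [-0.2, 0.9, -3.0]
finger_gap: 0.0241
grasp_force: 39.8
```

Request:
{"fn": "play_rows", "kwargs": {
  "rows": [
    {"linear": [0, 0, 0], "turn": [0, 0, 0.9], "gripper": -1},
    {"linear": [0, 0, 0], "turn": [0, 0, 0.9], "gripper": -1},
    {"linear": [0, 0, 0], "turn": [0, 0, 0.9], "gripper": -1},
    {"linear": [0, 0, 0], "turn": [0, 0, 0.9], "gripper": -1},
    {"linear": [0, 0, 0], "turn": [0, 0, 0.9], "gripper": -1},
    {"linear": [0, 0, 0], "turn": [0, 0, 0.9], "gripper": -1},
    {"linear": [0, 0, 0], "turn": [0, 0, 0.9], "gripper": -1},
    {"linear": [0, 0, 0], "turn": [0, 0, 0.9], "gripper": -1},
    {"linear": [0, 0, 0], "turn": [0, 0, 0], "gripper": -1}
  ]
}}

```text
time: 8.55
position: [0.5602, 0.2382, 0.2321]
ee_rot: [-0.972, -2.985, 0.003]
wrist_force: [-0.6, 0.1, -3.8]
finger_gap: 0.0238
grasp_force: 39.8
```

Run:
```python
from cell import telemetry,imaging
from h import *
o=telemetry.get_obs(); print(o["time"],np.round(o["position"],4),np.round(o["joint_positions"],2),delta(o,[.5665,.2315,.15],54))
```

```text
8.55 [0.5602 0.2382 0.2321] [ 0.38  0.4   1.67 -0.    1.08 -0.56] (array([-0.23, -0.04,  2.05]), array([-0.04, -0.02, -0.02]), np.float64(53.9))
```

Request:
{"fn": "play_rows", "kwargs": {
  "rows": [
    {"linear": [-0.23, -0.04, 0], "turn": [0, 0, 0], "gripper": -1},
    {"linear": [0, 0, 0.6], "turn": [0, 0, 0], "gripper": -1},
    {"linear": [0, 0, 0.6], "turn": [0, 0, 0], "gripper": -1},
    {"linear": [0, 0, 0.5], "turn": [0, 0, 0], "gripper": -1},
    {"linear": [0, 0, 0.4], "turn": [0, 0, 0], "gripper": -1},
    {"linear": [0, 0, 0], "turn": [0, 0, 0], "gripper": -1},
    {"linear": [0, 0, 0], "turn": [0, 0, 0], "gripper": -1}
  ]
}}

```text
time: 9.13
position: [0.5675, 0.2313, 0.1487]
ee_rot: [-0.967, -2.987, 0.003]
wrist_force: [0.1, -0.4, -2.7]
finger_gap: 0.0239
grasp_force: 39.8
```

Run:
```python
from cell import telemetry,imaging
from h import *;import pickle
o=telemetry.get_obs(); print(np.round(o["position"],4),delta(o,[.5665,.2315,.1136],54))
im=np.zeros((500,800,3),np.uint8)
for i,(n,h) in enumerate((("side",60),("top",40))):
    S=imaging.capture(n); pickle.dump(S,open(n+"4.pkl","wb")); p=o["position"]; uv=proj(S,[[.5665,.2315,.05]])[0];print(n,uv)
    x,y=uv.astype(int); im[:400,400*i:400*i+400]=cv2.resize(S["img"][y-h:y+h,x-h:x+h],(400,400),interpolation=2)
cv2.imwrite("pics/n.png",im)
```

```text
[0.5675 0.2313 0.1487] (array([ 0.02, -0.01,  0.88]), array([-0.03, -0.02,  0.03]), np.float64(54.1))
side [319.11879127 162.82815418]
top [177.80544727 169.28508383]
```

View pics/n.png

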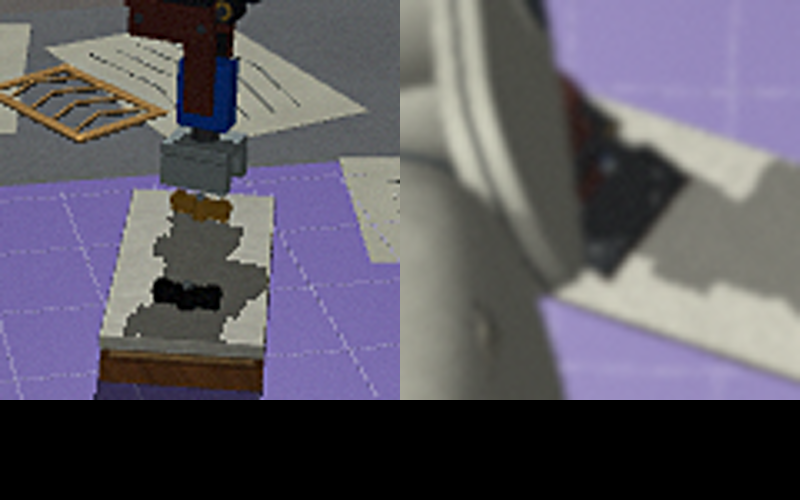

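Side view: the key hangs centred above the brass nut (crop column about 202 for both). I descend in small steps and watch the force.

Request:
{"fn": "play_rows", "kwargs": {
  "rows": [
    {"linear": [0, 0, 0.15], "turn": [0, 0, 0], "gripper": -1},
    {"linear": [0, 0, 0.15], "turn": [0, 0, 0], "gripper": -1},
    {"linear": [0, 0, 0.15], "turn": [0, 0, 0], "gripper": -1},
    {"linear": [0, 0, 0.1], "turn": [0, 0, 0], "gripper": -1},
    {"linear": [0, 0, 0], "turn": [0, 0, 0], "gripper": -1}
  ]
}}

```text
time: 9.65
position: [0.5672, 0.2317, 0.1265]
ee_rot: [-0.968, -2.987, 0.002]
wrist_force: [0.2, -0.9, -3.4]
finger_gap: 0.0244
grasp_force: 39.8
```

Request:
{"fn": "play_rows", "kwargs": {
  "rows": [
    {"linear": [0, 0, 0.1], "turn": [0, 0, 0], "gripper": -1},
    {"linear": [0, 0, 0.1], "turn": [0, 0, 0], "gripper": -1},
    {"linear": [0, 0, 0.06], "turn": [0, 0, 0], "gripper": -1},
    {"linear": [0, 0, 0], "turn": [0, 0, 0], "gripper": -1},
    {"linear": [0, 0, 0], "turn": [0, 0, 0], "gripper": -1}
  ]
}}

```text
time: 10.07
position: [0.5679, 0.2319, 0.1171]
ee_rot: [-0.969, -2.988, 0.0]
wrist_force: [0.1, 0.4, -3.3]
finger_gap: 0.0239
grasp_force: 39.8
```

Request:
{"fn": "play_rows", "kwargs": {
  "rows": [
    {"linear": [0, 0, 0.03], "turn": [0, 0, 0], "gripper": -1},
    {"linear": [0, 0, 0.03], "turn": [0, 0, 0], "gripper": -1},
    {"linear": [0, 0, 0], "turn": [0, 0, 0], "gripper": -1},
    {"linear": [0, 0, 0], "turn": [0, 0, 0], "gripper": -1}
  ]
}}

```text
time: 10.4
position: [0.5679, 0.2319, 0.1149]
ee_rot: [-0.969, -2.988, 0.0]
wrist_force: [0.3, -0.0, -2.9]
finger_gap: 0.0236
grasp_force: 39.8
```

Request:
{"fn": "play_rows", "kwargs": {
  "rows": [
    {"linear": [0, 0, 0.025], "turn": [0, 0, 0], "gripper": -1},
    {"linear": [0, 0, 0.025], "turn": [0, 0, 0], "gripper": -1},
    {"linear": [0, 0, 0], "turn": [0, 0, 0], "gripper": -1},
    {"linear": [0, 0, 0], "turn": [0, 0, 0], "gripper": -1}
  ]
}}

```text
time: 10.73
position: [0.5681, 0.232, 0.1136]
ee_rot: [0.969, 2.988, 0.0]
wrist_force: [-2.2, -1.2, 4.1]
finger_gap: 0.0237
grasp_force: 39.8
```

Run:
```python
from cell import telemetry
from h import *
o=telemetry.get_obs(); print(o["time"],np.round(o["position"],4),o["wrist_force"].round(1),o["moment"].round(2),delta(o,[.5665,.2315,.1136],54))
```

```text
10.7333 [0.5681 0.232  0.1136] [-2.2 -1.2  4.1] [-0.2   0.5   0.03] (array([ 0.03, -0.03, -0.  ]), array([0.01, 0.  , 0.02]), np.float64(54.1))
```

Contact came at z 0.1136, exactly the fully-down height. Now I turn clockwise (+z of the tool): about 14° of play plus 60°.

Request:
{"fn": "play_rows", "kwargs": {
  "rows": [
    {"linear": [0, 0, 0], "turn": [0, 0, 0.5], "gripper": -1},
    {"linear": [0, 0, 0], "turn": [0, 0, 0.5], "gripper": -1},
    {"linear": [0, 0, 0], "turn": [0, 0, 0.5], "gripper": -1},
    {"linear": [0, 0, 0], "turn": [0, 0, 0.5], "gripper": -1},
    {"linear": [0, 0, 0], "turn": [0, 0, 0], "gripper": -1}
  ]
}}

```text
time: 11.15
position: [0.5685, 0.232, 0.1136]
ee_rot: [1.177, 2.912, 0.001]
wrist_force: [-0.7, -1.4, 4.7]
finger_gap: 0.0238
grasp_force: 39.8
```

```bash
cat > m.py <<'E'
from cell import telemetry
from h import *
o=telemetry.get_obs(); print(round(float(o["time"]),2),np.round(o["position"],4),o["wrist_force"].round(1),o["moment"].round(3),delta(o,[.567,.2317,.1136])[1:])
E
python3 m.py
```

```text
11.15 [0.5685 0.232  0.1136] [-0.7 -1.4  4.7] [-0.226  0.326 -0.069] (array([ 0.01,  0.01, -0.  ]), np.float64(46.0))
```

Request:
{"fn": "play_rows", "kwargs": {
  "rows": [
    {"linear": [0, 0, 0], "turn": [0, 0, 0.5], "gripper": -1},
    {"linear": [0, 0, 0], "turn": [0, 0, 0.5], "gripper": -1},
    {"linear": [0, 0, 0], "turn": [0, 0, 0], "gripper": -1}
  ]
}}

```text
time: 11.4
position: [0.5684, 0.2318, 0.1136]
ee_rot: [1.276, 2.87, 0.0]
wrist_force: [-1.2, -1.6, 5.7]
finger_gap: 0.0237
grasp_force: 39.8
```

```bash
python3 m.py
```

```text
11.4 [0.5684 0.2318 0.1136] [-1.2 -1.6  5.7] [-0.408  0.33   0.015] (array([ 0.01,  0.01, -0.  ]), np.float64(42.0))
```

Request:
{"fn": "play_rows", "kwargs": {
  "rows": [
    {"linear": [0, 0, 0], "turn": [0, 0, 0.5], "gripper": -1},
    {"linear": [0, 0, 0], "turn": [0, 0, 0.5], "gripper": -1},
    {"linear": [0, 0, 0], "turn": [0, 0, 0], "gripper": -1}
  ]
}}

```text
time: 11.65
position: [0.5682, 0.2317, 0.1136]
ee_rot: [1.376, 2.824, 0.0]
wrist_force: [-1.9, -2.4, 6.1]
finger_gap: 0.0239
grasp_force: 39.8
```

```bash
python3 m.py
```

```text
11.65 [0.5682 0.2317 0.1136] [-1.9 -2.4  6.1] [-0.481  0.41  -0.034] (array([ 0.  ,  0.01, -0.  ]), np.float64(38.0))
```

Request:
{"fn": "play_rows", "kwargs": {
  "rows": [
    {"linear": [0, 0, 0], "turn": [0, 0, 0.5], "gripper": -1},
    {"linear": [0, 0, 0], "turn": [0, 0, 0.5], "gripper": -1},
    {"linear": [0, 0, 0], "turn": [0, 0, 0.5], "gripper": -1},
    {"linear": [0, 0, 0], "turn": [0, 0, 0.5], "gripper": -1},
    {"linear": [0, 0, 0], "turn": [0, 0, 0], "gripper": -1}
  ]
}}

```text
time: 12.07
position: [0.5681, 0.2318, 0.1135]
ee_rot: [1.569, 2.721, 0.0]
wrist_force: [-2.9, -1.6, 6.7]
finger_gap: 0.0237
grasp_force: 39.8
```

```bash
python3 m.py
```

```text
12.07 [0.5681 0.2318 0.1135] [-2.9 -1.6  6.7] [-0.428  0.471  0.068] (array([ 0.  ,  0.01, -0.  ]), np.float64(30.0))
```

Request:
{"fn": "play_rows", "kwargs": {
  "rows": [
    {"linear": [0, 0, 0], "turn": [0, 0, 0.75], "gripper": -1},
    {"linear": [0, 0, 0], "turn": [0, 0, 0.75], "gripper": -1},
    {"linear": [0, 0, 0], "turn": [0, 0, 0.75], "gripper": -1},
    {"linear": [0, 0, 0], "turn": [0, 0, 0.75], "gripper": -1},
    {"linear": [0, 0, 0], "turn": [0, 0, 0.75], "gripper": -1},
    {"linear": [0, 0, 0], "turn": [0, 0, 0.75], "gripper": -1},
    {"linear": [0, 0, 0], "turn": [0, 0, 0.75], "gripper": -1},
    {"linear": [0, 0, 0], "turn": [0, 0, 0.75], "gripper": -1},
    {"linear": [0, 0, 0], "turn": [0, 0, 0.75], "gripper": -1},
    {"linear": [0, 0, 0], "turn": [0, 0, 0.75], "gripper": -1},
    {"linear": [0, 0, 0], "turn": [0, 0, 0.75], "gripper": -1},
    {"linear": [0, 0, 0], "turn": [0, 0, 0.75], "gripper": -1},
    {"linear": [0, 0, 0], "turn": [0, 0, 0.75], "gripper": -1},
    {"linear": [0, 0, 0], "turn": [0, 0, 0.75], "gripper": -1},
    {"linear": [0, 0, 0], "turn": [0, 0, 0.75], "gripper": -1},
    {"linear": [0, 0, 0], "turn": [0, 0, 0.75], "gripper": -1},
    {"linear": [0, 0, 0], "turn": [0, 0, 0.75], "gripper": -1},
    {"linear": [0, 0, 0], "turn": [0, 0, 0], "gripper": -1},
    {"linear": [0, 0, 0], "turn": [0, 0, 0], "gripper": -1}
  ]
}}

```text
time: 13.65
position: [0.568, 0.2322, 0.1136]
ee_rot: [-2.587, -1.782, -0.001]
wrist_force: [-2.8, 0.1, 6.8]
finger_gap: 0.0239
grasp_force: 39.8
```

```bash
python3 m.py
```

```text
13.65 [0.568  0.2322 0.1136] [-2.8  0.1  6.8] [-0.098  0.58  -0.088] (array([ 0.  , -0.01,  0.  ]), np.float64(-20.9))
```

Turn reached -20.9°. Now I release and rise straight up.

Request:
{"fn": "play_rows", "kwargs": {
  "rows": [
    {"linear": [0, 0, 0], "turn": [0, 0, 0], "gripper": -0.2},
    {"linear": [0, 0, 0], "turn": [0, 0, 0], "gripper": 0.2},
    {"linear": [0, 0, 0], "turn": [0, 0, 0], "gripper": 1},
    {"linear": [0, 0, 0], "turn": [0, 0, 0], "gripper": 1},
    {"linear": [0, 0, 0], "turn": [0, 0, 0], "gripper": 1},
    {"linear": [0, 0, 0], "turn": [0, 0, 0], "gripper": 1},
    {"linear": [0, 0, 0], "turn": [0, 0, 0], "gripper": 1},
    {"linear": [0, 0, 0], "turn": [0, 0, 0], "gripper": 1},
    {"linear": [0, 0, 0], "turn": [0, 0, 0], "gripper": 1},
    {"linear": [0, 0, 0], "turn": [0, 0, 0], "gripper": 1}
  ]
}}

```text
time: 14.48
position: [0.568, 0.2319, 0.1129]
ee_rot: [2.588, 1.781, 0.0]
wrist_force: [0.3, -0.1, 0.8]
finger_gap: 0.0864
grasp_force: 0.0
```

Request:
{"fn": "play_rows", "kwargs": {
  "rows": [
    {"linear": [0, 0, -0.2], "turn": [0, 0, 0], "gripper": 1},
    {"linear": [0, 0, -0.5], "turn": [0, 0, 0], "gripper": 1},
    {"linear": [0, 0, -0.6], "turn": [0, 0, 0], "gripper": 1},
    {"linear": [0, 0, -0.6], "turn": [0, 0, 0], "gripper": 1},
    {"linear": [0, 0, -0.6], "turn": [0, 0, 0], "gripper": 1},
    {"linear": [0, 0, -0.6], "turn": [0, 0, 0], "gripper": 1},
    {"linear": [0, 0, -0.4], "turn": [0, 0, 0], "gripper": 1},
    {"linear": [0, 0, 0], "turn": [0, 0, 0], "gripper": 1},
    {"linear": [0, 0, 0], "turn": [0, 0, 0], "gripper": 1}
  ]
}}

```text
time: 15.23
position: [0.5683, 0.2321, 0.2539]
ee_rot: [2.588, 1.781, 0.004]
wrist_force: [-1.6, 0.2, -0.1]
finger_gap: 0.0877
grasp_force: 0.0
```

Run:
```python
from cell import telemetry,imaging
from h import *;import pickle
o=telemetry.get_obs(); print(o["time"],np.round(o["position"],4),o["wrist_force"].round(1))
im=np.zeros((420,800,3),np.uint8)
S=imaging.capture("side"); W=imaging.capture("wrist"); pickle.dump((S,W),open("f.pkl","wb"))
im[:400,:400]=cv2.resize(S["img"][100:220,250:370],(400,400),interpolation=2); im[:,400:]=W["img"][:,80:480]; cv2.imwrite("pics/f.png",im)
g=[(b[0].round(1),b[1][4]) for b in blobs(mask(S["img"],"blue"),60)]; print(g, proj(S,[[.567,.232,.12],[.567,.232,.142]]))
hsv=cv2.cvtColor(W["img"],cv2.COLOR_BGR2HSV)
for b in blobs(mask(W["img"],"blue"),200):
    m=b[2]&(hsv[...,2]>120); ys,xs=np.nonzero(m)
    if len(xs)<50: continue
    w=onz(W,np.c_[xs,ys],.142)[:,:2]; r=cv2.minAreaRect(w.astype(np.float32)*1000); print(b[0],b[1][4],len(xs),r)
```

```text
15.2333 [0.5683 0.2321 0.2539] [-1.6  0.2 -0.1]
[(array([319.8, 141.5]), np.int32(218)), (array([339.9, 279.9]), np.int32(744)), (array([314.3, 320.6]), np.int32(915)), (array([203. , 340.3]), np.int32(1014)), (array([458.9, 371.5]), np.int32(159)), (array([405.5, 400.6]), np.int32(225)), (array([508.7, 413. ]), np.int32(163))] [[320.21686726 138.82811601]
 [320.53067849 131.0452625 ]]
[276.85345545 202.74604496] 1201 1177 ((569.915771484375, 236.79074096679688), (48.27352523803711, 21.808944702148438), 71.42681121826172)
```

View pics/f.png

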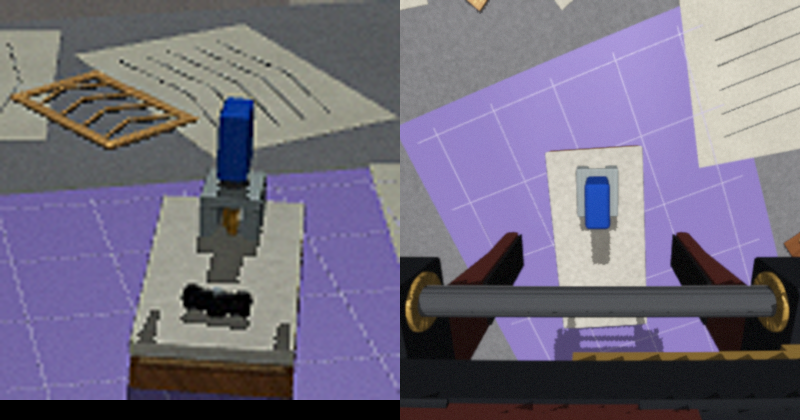

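The side view shows the key upright with its jaws on the press and brass visible in the slot at about (319,166). The black nut is unmoved. I'll do one check of the nut angle from the visible wing end.

Run:
```python
import pickle; from h import *
S,W=pickle.load(open("f.pkl","rb"))
m=mask(S["img"],"brass"); cr=np.zeros_like(m); cr[150:175,305:335]=1
for b in blobs(m*cr,5): print(b[0],b[1])
for a in(-86,-91,-96,-101,-106):
    t=np.radians(a); d=np.array([np.cos(t),np.sin(t)])*.025
    print(a,proj(S,[[.567+d[0],.232+d[1],z] for z in(.042,.05,.058)]).round(1).tolist())
t=np.radians(-111);d=np.array([np.cos(t),np.sin(t)])*.028; n=np.array([-d[1],d[0]])/.028*.010
print("slot walls",proj(S,[[.568+d[0]+s*n[0],.232+d[1]+s*n[1],.055] for s in(-1,1)]).round(1).tolist())
```

```text
[318.81818182 165.78787879] [317 162   5   9  33]
-86 [[321.9, 169.4], [322.1, 166.7], [322.2, 164.0]]
-91 [[321.2, 169.5], [321.3, 166.8], [321.4, 164.1]]
-96 [[320.3, 169.5], [320.5, 166.8], [320.6, 164.1]]
-101 [[319.5, 169.5], [319.6, 166.8], [319.8, 164.1]]
-106 [[318.7, 169.5], [318.8, 166.8], [318.9, 164.1]]
slot walls [[314.6, 165.2], [322.0, 165.9]]
```

Run:
```python
import pickle; from h import *
S,W=pickle.load(open("f.pkl","rb"))
print(S["img"][158:174,311:327,0]); h=S["img"].astype(int);print((h[...,2]-h[...,0])[158:174,311:327])
```

```text
[[138 142 146 150  43  58  60  60  53  61  61  57  58 147 137 137]
 [ 66  74  77  85  80  79  82  79  72  70  67  63  54  61 151 153]
 [ 62  70  67  71  67  77  73  69  76  79  75  72  78  67  79  80]
 [ 71  72  78  80  75  73  77  81  77  76  74  75  68  71  72  68]
 [ 64  67  55  54  44  36  29  31  51  53  50  91  69  75  77  81]
 [ 72  74  71  75  45  40   7  13   8   4  35 115  64  70  68  53]
 [ 68  70  66  76  44  46   7  13   9  12  84 119  64  65  70  78]
 [ 68  77  73  77  46  55  11   3  19  20  90 122  70  72  70  69]
 [ 71  73  70  76  47  57   7  13  19  19  44  75  70  74  74  76]
 [ 67  73  69  70  59  52   8  12  16   8  38  79  71  71  70  74]
 [ 68  75  71  71  69  72  54   4  11   8  59  75  77  72  72  70]
 [ 70  71  76  67  66  69  72  21  13   5  50  70  74  74  72  68]
 [ 74  70  67  72  72  69  70  47  39  30  72  76  72  72  72  69]
 [ 67  70  70  69  67  67  70  67  67  72  69  71  67  70  70  70]
 [ 68  72  69  70  70  68  68  66  68  67  69  71  64  71  71  68]
 [ 69  73  69  72  65  67  71  68  69  69  67  68  68  69  65  61]]
[[ -9 -13 -14 -13  -4  -9  
[... 345 characters left out ...]
  46  47   1  -7  -4  -4  -6]
 [ -6  -7  -3  -7  -6   6  66  46  67  66  44  -3  -9  -7  -8  -6]
 [ -5 -11  -9 -11  -7  11  50  56  72  72  49  -5  -9  -9  -4  -5]
 [ -5  -5  -7 -10  -5  14  55  54  78  75  40  -9 -10 -11  -6 -10]
 [ -6  -9  -6  -8   0  15  62  47  68  68  34  -7  -8  -5  -6  -9]
 [ -7  -9  -7  -6   1   4  16  49  63  62  11 -10  -9  -9  -7  -8]
 [ -7  -7 -10   0  10   5   0  45  70  71   4  -8 -10  -7  -6  -7]
 [-11 -10  -1   6   4   3   2  13  32  37   2  -3 -11  -6  -8  -7]
 [  7   3   8   3   5   7   5   6   6   5   6   6  -2  -7 -11 -10]
 [  6   4   9   5   6   6   2   7   6   3   7   3  11   3   1   2]
 [  5   5   6   4   8   6   8   5   5   5   1   7   5   8   7   2]]
```

The wing end sits at about column 319.3, which puts the wings at about -100°. That is a turn of 60–65° from the start angle, as asked. Bystanders show no movement, so I hand in.

```bash
python3 -c "
from cell import hand_in
print(hand_in())"
```

```text
the job is handed in; nothing more can be done
None
```

The job is handed in: the farthest blue-grip key stands upright and fully down on the brass nut, which turned clockwise by an estimated 60–65° (read from the side picture, good to a few degrees); I saw no sign that the black nut, spanner or glue bottle moved.

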